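Load the label roll and set the unwinder brake

TASK

Lift the label roll up and off its hook and hang it on the spindle of the unwinder, slid back against the shoulder, and let go of it. Then set the brake: turn the thumbscrew clockwise (seen from above) until it seats, back it off a quarter turn, and finish there while still holding the thumbscrew between the fingers. Do not drop the roll, and leave the other things on the bench where they are.

Things in the scene. Friction and masses are not known exactly. Their poses are not given: they have to be found in the camera images.
- roll_center (a point): Centre of the loose, rigid white label roll: ring, outer diameter 120, hole 40, width 30 mm, 0.19-0.34 kg. x axis = roll axis, level. Hangs by its hole on the hook's bar, centre 16 below the bar's centre line, flat faces towards and away from the robot. Pinch the top of the rim across its flat faces (30 wide), fingertips at most 35 below the rim's top so as to clear bar and spindle.
- hook_stand: Fixed hook stand: round foot, upright post of diameter 16, top 172 mm above the bench, one level steel bar of diameter 8. Origin at the centre of its foot, on the bench.
- hook_bar (a point): Point on the centre line of the hook's bar, 160 mm above the bench; the roll hangs within 5 of it. x axis runs along the bar to the post: post 60 away at +x; the bar's free end, 58 away at -x, is turned up, its top 16 above the bar's centre line. Raise the roll 13 to 31 (20 is good), then draw it 80 or more towards -x to come off.
- unwinder: Fixed unwinder: grey base plate 200 x 320 x 12 mm, with a white upright carrying a level aluminium spindle and, beside it, a white brake block with the thumbscrew on top. Origin on the underside, 10 behind its centre. The thumbscrew's axis is at x -60, y -85, the spindle's at y +75, in this frame.
- spindle_seat (a point): Point on the axis of the spindle (diameter 28 mm), 150 above the bench: the mid-plane of a roll that touches the shoulder lies here. x axis runs along the spindle to the upright: free end 43 away at -x, shoulder (diameter 40) 15 away at +x, upright's face 65 away at +x, its top 12 above the axis. A roll hanging on it has its centre 6 below the axis.
- screw_grip (a point): Middle of the thumbscrew's wing, on the upright screw axis, 96 mm above the bench. The wing is an upright steel flat bar 44 long (this point's x axis), 10 thick (y), 28 high, top 12 above this point; below it a round hub of diameter 30, top 16 below this point. The block's top is 36 below this point. Grip from above across the 10 mm.
- screw (a joint): Turn of the thumbscrew in rad; grows clockwise seen from above. It seats at a hard stop at 3.00; a quarter turn back from there is 1.43. Starts 0.6 to 1.3 short of the stop, drags evenly with about 0.06 N m, stays where it is left, and does not rise or sink noticeably.
- jar: Bystander: squat jar of diameter 60, height 75, standing on the bench; origin at the centre of its underside.
- core: Bystander: empty cardboard core, diameter 72, height 50, standing on the bench; origin at the centre of its underside.
- parts_bin: Bystander: empty open blue plastic bin 60 x 100 x 50 on the bench; origin at the centre of its underside.
- tape: Bystander: roll of clear tape, diameter 68, height 19, lying on the bench; origin at the centre of its underside.
Things that resemble listed ones, but are neither listed nor needed, are in the scene too. Leave any green look-alike of the part that bears roll_center alone.

How it is judged:
By the outcome, as a careful person would: the job done as asked, in the order asked, and still so for the second after the job is handed in, while the arm keeps its last pose, push and grip.
It also fails if it takes over 61 s, if anything falls off the work surface, if the arm or the gripper's body presses on something with over 40 N, if the wrist force passes 120 N, or if a joint passes its speed limit or range.

ROBOT

A 6-joint arm with a two-finger parallel gripper is mounted at the origin on the work surface. World frame = base frame: x ahead of the robot, y to its left, z up, the work surface at z = 0. Lengths are in mm, angles in rad, forces in N, time in s.
With the tool pointing down it reaches from about 350 to 875 mm from the base axis. Payload 4.2 kg.
Tool frame: the origin (TCP) lies on the mounting face of the last link; the fingertips stand 173 mm ahead of it and the grasp point (between the pads) lies 155 mm ahead of it (tcp_to_grasp is the distance from the TCP to the grasp point, in mm); z points along the fingers, y is the direction in which the jaws open and shut (so a half turn about z gives the same grasp; the last joint's range is limited). The gripper opens to 85 mm and grips with 20 to 120 N. Pads are 22 mm wide; open, the fingers measure 114 mm over their backs; the gripper's body (76 mm by 85 mm) begins 54 mm behind the grasp point. The pads swing forward as they close: fully open they stand 13 mm farther back than shut.
Start: joints at [1.47, 0.385, 0.008, 0, -1.194, -0.259], TCP at [220.022, 584.971, 404.712] pointing down, gripper open.
Joint ranges: [-3.14, 3.14], [-1.21, 2.06], [-1.07, 1.41], [-3.16, 2.05], [-2.99, -0.16], [-3.1, 3.1]. Speed limits (rad/s): [2.79, 2.79, 3.14, 3.14, 3.14, 3.14].

INTERFACE

Orientations are given as a unit quaternion [x, y, z, w].
In Python, from bench import * gives the robot as it stands. The module is installed in compiled form; this text tells all that it offers.
- The arm moves only by the tool apply_moves, never from a script. Its arguments are lists of equal length, an entry for each row: "fingers": the closure, from 0 (fully open) to 1 (shut); "dp": the shift along the world's x, y, z in cm, a list of three; "yaw": the turn about the world's z in degrees. A call has 1 to 10 rows; each row is the pose to reach, as a shift and turn from the pose measured when the call began; what a row does not reach only later rows make up. A row lasts 1/10 s, in which the tool goes at most 50 mm and 8.59 degrees, less where a joint would pass 70% of its speed; a pose out of reach is approached as far as the arm can. A call with a gripper value outside its range is refused whole. The fingers move at their own pace and stop on an object; the grip force is fixed at half the most. Time passes only in rows, so rows that repeat a pose let the fingers close. It gives the time, the measured TCP pose, the force and the opening at its end, in the units of the state.
- read_state(): the state, without advancing time (a new reading comes with each control period).
- get_image(name): name is "scene" or "top" or "wrist"; returns a dict with "color" (480x640x3 uint8, blue, green, red), "mtx" (3x3 intrinsics, pixels), "camera_from_world" (4x4, takes a point from world to camera coordinates); the wrist camera has in their place "tool_from_camera" (4x4, takes a point from camera to tool coordinates, whose origin is the TCP and whose axes are the flange's). Camera axes: x right, y down, z forward; pixel columns grow to the right and rows downward; lengths in mm; the calibration is good to about 2 mm. The wrist camera is an equidistant fisheye: a pixel r from the principal point sees the ray r / f radians off the axis. A picture is of the moment at which its call begins: read the wrist's pose just before it. There is no depth.
- job_done(): hands the job in, once; it reports no verdict.
The state is a dict: "clock": time; "joints": joint angles; "joint_vel": joint speeds; "joint_efforts": joint torques, N m; "position": TCP position; "ee_rot": TCP orientation; "contact_force": force on the tool from outside, world axes, zero at the start; "wrist_torque": the same for the moment, N m; "gripper_width": finger opening in mm.
Only numpy, scipy, OpenCV 4.12 (cv2) and the standard library are available. Lean on these libraries where they do the work, as an engineer would, in place of code of your own. Each camera call takes 0.05 s, during which the arm holds its last target. There are 200 camera calls.

## Working session

There is one attempt and no reset: what is moved stays moved. The work goes in short steps, Python scripts to look and compute and a tool call to move; the robot and the scene stay as the last step left them, time stands still between calls to the robot, and variables do not carry over. Pictures are saved under pics/ and viewed, about 8 in all and at most 12, crops included, and the job is handed in when it is done.

Besides the shell and the picture viewer there is one more tool, called as name(argument=value, ...) on one line, values as JSON. apply_moves: Moves the arm, as the interface text tells. Its arguments: {"type":"object","properties":{"fingers":{"type":"array","items":{"type":"number"}},"dp":{"type":"array","items":{"type":"array","items":{"type":"number"}}},"yaw":{"type":"array","items":{"type":"number"}}},"required":["fingers","dp","yaw"]}

```bash
mkdir -p pics; ls
cat > h.py <<'E'
from bench import *
import numpy as np, cv2
from scipy.spatial.transform import Rotation as R
def grab(n):
    s=read_state(); d=get_image(n); d['s']=s; np.save(f'pics/{n}.npy',d,allow_pickle=True); return d
def load(n): return np.load(f'pics/{n}.npy',allow_pickle=True).item()
def ray(d,u,v):
    K=np.array(d['mtx'])
    if 'camera_from_world' in d:
        T=np.linalg.inv(np.array(d['camera_from_world'])); c=np.array([(u-K[0,2])/K[0,0],(v-K[1,2])/K[1,1],1.])
    else:
        W=np.eye(4); W[:3,:3]=R.from_quat(d['s']['ee_rot']).as_matrix(); W[:3,3]=d['s']['position']
        T=W@np.array(d['tool_from_camera']); a=np.array([(u-K[0,2])/K[0,0],(v-K[1,2])/K[1,1]]); r=np.hypot(*a)
        c=np.array([*(a/max(r,1e-9)*np.sin(r)),np.cos(r)])
    k=T[:3,:3]@c; return T[:3,3],k/np.linalg.norm(k)
def onz(d,u,v,z):
    o,k=ray(d,u,v); return o+k*(z-o[2])/k[2]
def tri(rs):
    A=sum(np.eye(3)-np.outer(k,k) for o,k in rs); b=sum((np.eye(3)-np.outer(k,k))@o for o,k in rs)
    p=np.linalg.solve(A,b); return p,[np.linalg.norm((np.eye(3)-np.outer(k,k))@(p-o)) for o,k in rs]
def proj(d,p):
    T=np.array(d['camera_from_world']); c=T[:3,:3]@p+T[:3,3]; q=np.array(d['mtx'])@c; return q[:2]/q[2]
E
python3 - <<'E'
from h import *
for n in ['scene','top','wrist']:
    d=grab(n); cv2.imwrite(f'pics/{n}0.png',d['color'])
    if 'camera_from_world' in d: print(n,np.linalg.inv(np.array(d['camera_from_world'])).round(2).tolist(),np.array(d['mtx']).tolist())
    else: print(n,np.array(d['tool_from_camera']).round(2).tolist(),np.array(d['mtx']).tolist())
print(read_state())
E
```

```text
pics
scene [[-0.2, 0.72, -0.66, 1217.81], [0.98, 0.14, -0.14, 113.09], [-0.01, -0.67, -0.74, 838.33], [0.0, 0.0, 0.0, 1.0]] [[476.09986616050236, 0.0, 325.1373642086604], [0.0, 476.09986616050236, 242.34783413120329], [0.0, 0.0, 1.0]]
top [[-0.01, -0.99, 0.13, 446.11], [-1.0, 0.01, 0.01, -29.71], [-0.01, -0.13, -0.99, 1058.64], [0.0, 0.0, 0.0, 1.0]] [[455.39090595322693, 0.0, 327.54109102578195], [0.0, 455.39090595322693, 237.91329157416033], [0.0, 0.0, 1.0]]
wrist [[0.0, -0.96, -0.27, 67.31], [1.0, 0.0, 0.0, -0.03], [0.0, -0.27, 0.96, 30.71], [0.0, 0.0, 0.0, 1.0]] [[371.64829954431775, 0.0, 315.68249144919116], [0.0, 371.64829954431775, 237.40462428192524], [0.0, 0.0, 1.0]]
{'clock': 0.15, 'joints': array([ 1.46955764e+00,  3.85347522e-01,  6.92624025e-03, -3.33609708e-04,
       -1.19400397e+00, -2.58565381e-01]), 'joint_vel': array([ 0.00306726, -0.00136133,  0.00379118,  0.00072742,  0.00027848,
       -0.00067432]), 'joint_efforts': array([ 4.06640856e-04, -3.92679763e+01,  1.88580608e+01,  4.18864489e+00,
       -3.43377149e-03,  1.80559940e-07]), 'position': array([219.99428877, 584.83095144, 403.88964879]), 'ee_rot': array([ 9.83849883e-01, -1.78993634e-01, -9.05716248e-05,  8.24128255e-04]), 'contact_force': array([ 0.51786227, -0.97836163, -0.65902329]), 'wrist_torque': array([-0.01751483, -0.00371197, -0.03598513]), 'gripper_width': 85.60588441206264}
```

View pics/scene0.png

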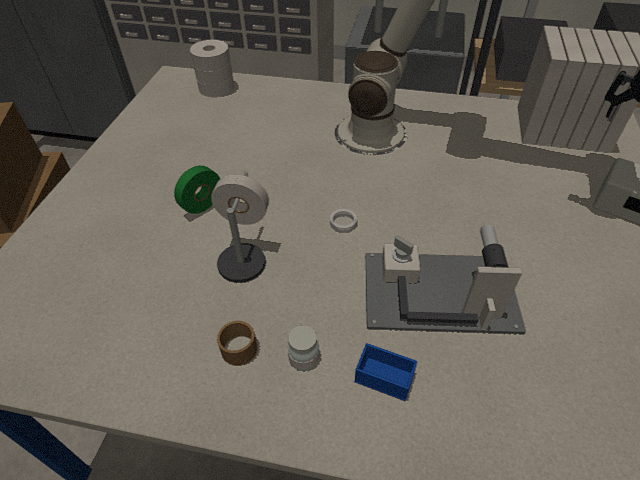

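View pics/top0.png

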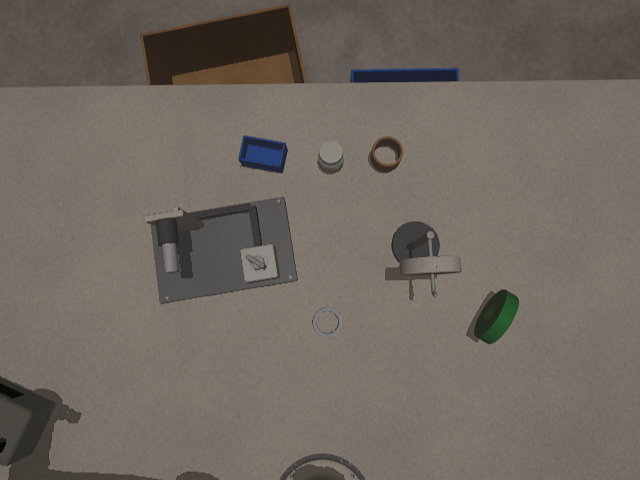

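The scene view shows the roll at (240,198) on its hook, the green look-alike at (197,190), the screw at (403,245) and the spindle at (490,245). In the top view the roll is at (430,265), the bar runs from (430,235) to (435,297), the screw is at (257,261) and the spindle runs from (168,225) to (171,270). I'll enlarge these areas.

Run:
```python
from h import *
a,b=load('scene')['color'],load('top')['color']
def c(im,x,y,w,h): return cv2.resize(im[y:y+h,x:x+w],(400,300),interpolation=cv2.INTER_CUBIC)
o=np.vstack([np.hstack([c(a,160,150,160,120),c(a,360,210,160,120)]),np.hstack([c(b,380,220,100,75),c(b,145,195,160,120)])])
o=np.clip(o.astype(float)*1.4,0,255).astype(np.uint8)
cv2.imwrite('pics/comp.png',o)
```

```text
(no output)
```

View pics/comp.png

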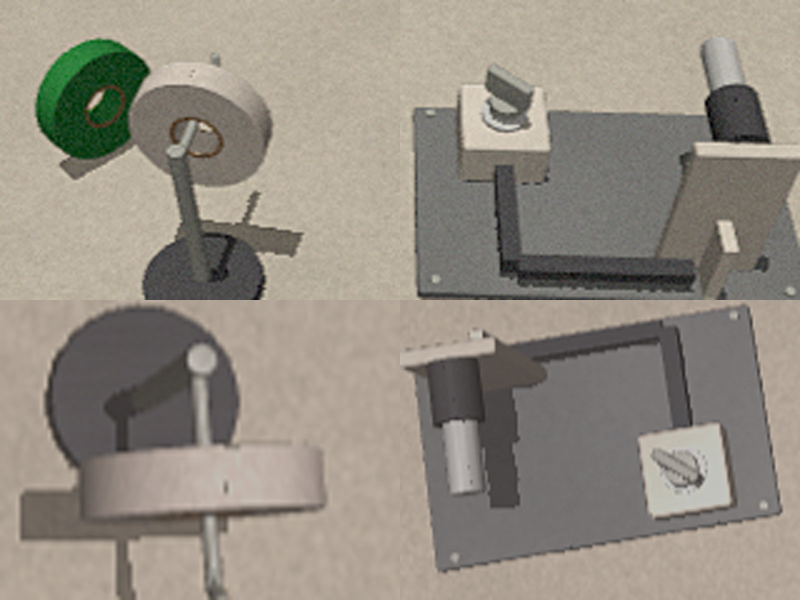

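```bash
python3 - <<'E'
from h import *
t=load('top'); s=load('scene')
f=lambda p: np.round(p,1)
C=[onz(t,*p,12) for p in [(284.2,197.4),(296.6,279.8),(161,303)]]
print('corners',f(C),f([np.linalg.norm(C[0]-C[1]),np.linalg.norm(C[1]-C[2])]))
ax=(C[1]-C[2]);ax/=np.linalg.norm(ax); bx=(C[0]-C[1]);bx/=np.linalg.norm(bx)
# yaw: +x of unwinder from front(C1) to back(C0)
y1=np.degrees(np.arctan2(bx[1],bx[0])); y2=np.degrees(np.arctan2(ax[1],ax[0]))+90
print('yaw',y1,y2); yaw=np.radians((y1/200*200+y2*1.6)/2.6) 
ctr=(C[0]+C[2])/2; 
X=np.array([np.cos(yaw),np.sin(yaw),0]);Y=np.array([-X[1],X[0],0]);Z=np.array([0,0,1])
for sg in(10,-10):
  O=ctr*[1,1,0]+sg*X
  print('screw',f(O-60*X-85*Y), 'origin',f(O))
for z in(108,): print('wing top', [f(onz(t,*p,z)) for p in [(247.8,257),(263.8,267.8)]])
# screw block top centre: comp corners
bc=np.array([(638,437),(722,424),(734,505),(652,518)]);p=(bc-[400,300])*.4+[145,195]
q=[onz(t,*v,60) for v in p]; print('block',f(np.mean(q,0)))
# scene wing top ends
for p in [(488,68),(530,100)]: print('scene wing', f(onz(s,(p[0]-400)*.4+360,p[1]*.4+210,108)))
# post, bar end, roll
print('post top',f(onz(t,430.5,234.5,172)),'bar end',f(onz(t,435,297,176)))
print('post scene', f(onz(s,160+178*.4,150+150*.4,172)))
E
python3 - <<'E'
import sys; sys.path.insert(0,'.')
from h import *
t=load('top');s=load('scene')
f=lambda p: np.round(p,1)
# white roll mask top
im=t['color'];hsv=cv2.cvtColor(im,cv2.COLOR_BGR2HSV)
for n in range(3): pass
print('bgr roll',im[266,430],'bench',im[330,430],'bar',im[292,433],'sp',im[258,170],'shoulder',im[235,168])
for z in (205,):
  for p in [(80,460),(322,445),(325,508),(85,517)]: print('roll rim',f(onz(t,380+p[0]*.25,220+(p[1]-300)*.25,144)))
# spindle top view: edges comp->px
for p in [(447,420),(481,420),(450,492),(484,490)]: print('spindle',f(onz(t,145+(p[0]-400)*.4,195+(p[1]-300)*.4,150)))
E
```

```text
corners [[683.6  84.8  12. ]
 [490.4  55.   12. ]
 [439.5 365.1  12. ]] [195.5 314.3]
yaw 8.768643298606984 9.319789055044794
screw [525.6 133.1   0. ] origin [571.4 226.5   0. ]
screw [505.9 129.9   0. ] origin [551.6 223.4   0. ]
wing top [array([534.7, 149.9, 108. ]), array([511.8, 116. , 108. ])]
block [525.  132.7  60. ]
scene wing [522.7 116.6 108. ]
scene wing [551.8 153.9 108. ]
post top [ 570.5 -220.5  172. ] bar end [ 448.9 -223.9  176. ]
post scene [ 572.9 -216.6  172. ]
bgr roll [123 130 137] bench [108 118 127] bar [63 68 71] sp [123 124 128] shoulder [55 56 57]
roll rim [ 523.1 -163.6  144. ]
roll rim [ 529.8 -285.   144. ]
roll rim [ 498.2 -285.1  144. ]
roll rim [ 494.5 -165.3  144. ]
spindle [560.3 312.6 150. ]
spindle [560.1 285.  150. ]
spindle [502.2 307.7 150. ]
spindle [503.6 280.4 150. ]
```

Unwinder yaw is about 9.2° and the screw axis is near (525,133), which agrees with the block centre. The bar yaw is about 2°, and the roll centre is about (511,-225,144). I'll head towards the roll and stop over the unwinder for a wrist view.

apply_moves(fingers=[0,0,0,0,0,0,0,0,0,0], dp=[[26,-38,6],[26,-38,6],[26,-38,6],[26,-38,6],[26,-38,6],[26,-38,6],[26,-38,6],[26,-38,6],[26,-38,6],[26,-38,6]], yaw=[-67,-67,-67,-67,-67,-67,-67,-67,-67,-67])

```text
clock: 1.15
position: [481.5, 201.6, 464.4]
ee_rot: [0.72, -0.694, -0.0, 0.0]
contact_force: [0.6, 0.8, 0.7]
gripper_width: 85.3
```

Run:
```python
from h import *
d=grab('wrist'); s=d['s']; print(s['position'],np.degrees(s['joints']),np.degrees(R.from_quat(s['ee_rot']).as_euler('xyz')))
np.save('pics/w_unw.npy',d,allow_pickle=True)
im=np.clip(d['color']*1.4,0,255).astype(np.uint8); cv2.imwrite('pics/w1.png',cv2.resize(im,(800,600),interpolation=cv2.INTER_CUBIC))
```

```text
[481.49489832 201.61273032 464.4224404 ] [ 4.05408247e+01  9.71942795e+00 -8.03291806e+00 -2.29613889e-02
 -7.22980483e+01 -3.84059191e+01] [ 1.79946923e+02 -1.41707556e-02 -8.78720793e+01]
```

View pics/w1.png

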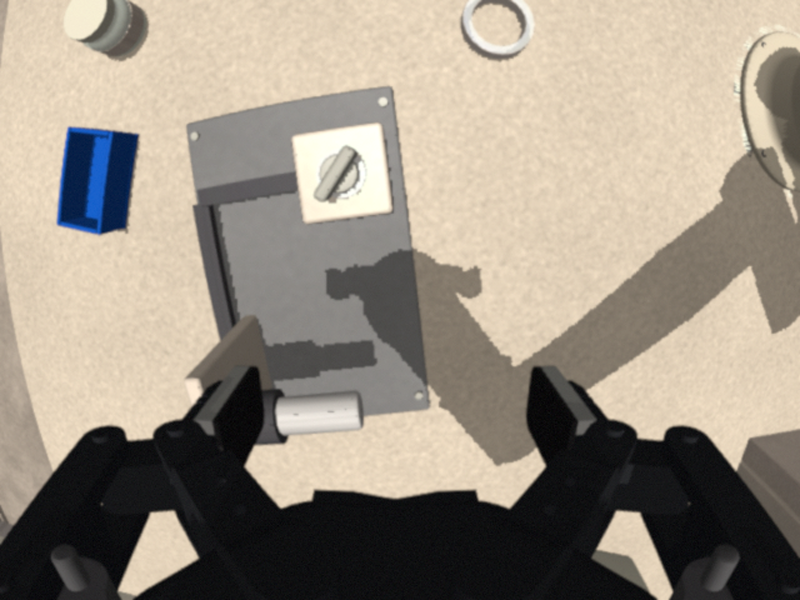

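Wrist view, in display pixels: the wing runs from (354,150) to (318,197), the spindle midline from (279,415) to (361,410), and the shoulder starts at x≈278.

Run:
```python
from h import *
d=load('w_unw'); f=lambda p:np.round(p,1)
P=lambda u,v,z:onz(d,u/1.25,v/1.25,z)
a,b=P(278,415.5,150),P(360,410,150); print('spindle shoulder/free',f(a),f(b),np.linalg.norm(a-b),np.degrees(np.arctan2(*(a-b)[1::-1])))
a,b=P(354,150,108),P(318,197,108); print('wing',f(a),f(b),f((a+b)/2),np.linalg.norm(a-b),np.degrees(np.arctan2(*(a-b)[1::-1])))
q=[P(u,v,60) for u,v in [(293,135),(382,124),(391,213),(304,222)]];print('block',f(np.mean(q,0)),f(q))
c=[P(u,v,12) for u,v in [(188,125),(391,88),(428,408)]];print(f(c))
```

```text
spindle shoulder/free [560.6 303.8 150. ] [501.6 295.2 150. ] 59.62788862385412 8.230350374018823
wing [512.1 120.  108. ] [536.7 153.6 108. ] [524.4 136.8 108. ] 41.5431797031017 -126.16522775466053
block [525.5 136.8  60. ] [[566.2 105.9  60. ]
 [494.8  96.3  60. ]
 [485.1 167.9  60. ]
 [555.8 177.   60. ]]
[[682.1  88.4  12. ]
 [489.5  57.9  12. ]
 [440.2 368.5  12. ]]
```

apply_moves(fingers=[0.3,0.3,0.3,0.3,0.3,0.3,0.3,0.3,0.3,0.3], dp=[[3,-42.6,0],[3,-42.6,0],[3,-42.6,0],[3,-42.6,0],[3,-42.6,0],[3,-42.6,0],[3,-42.6,0],[3,-42.6,0],[3,-42.6,0],[3,-42.6,0]], yaw=[0,0,0,0,0,0,0,0,0,0])

```text
clock: 2.2
position: [511.9, -226.6, 463.0]
ee_rot: [0.719, -0.695, -0.001, 0.001]
contact_force: [0.3, 0.8, -0.5]
gripper_width: 59.7
```

Run:
```python
from h import *
d=grab('wrist'); s=d['s']; print(s['position'],s['gripper_width'])
np.save('pics/w_roll.npy',d,allow_pickle=True)
im=np.clip(d['color']*1.3,0,255).astype(np.uint8); cv2.imwrite('pics/w2.png',cv2.resize(im,(800,600),interpolation=cv2.INTER_CUBIC))
```

```text
[ 511.90663096 -226.63953802  463.03506366] 59.67520568869233
```

View pics/w2.png

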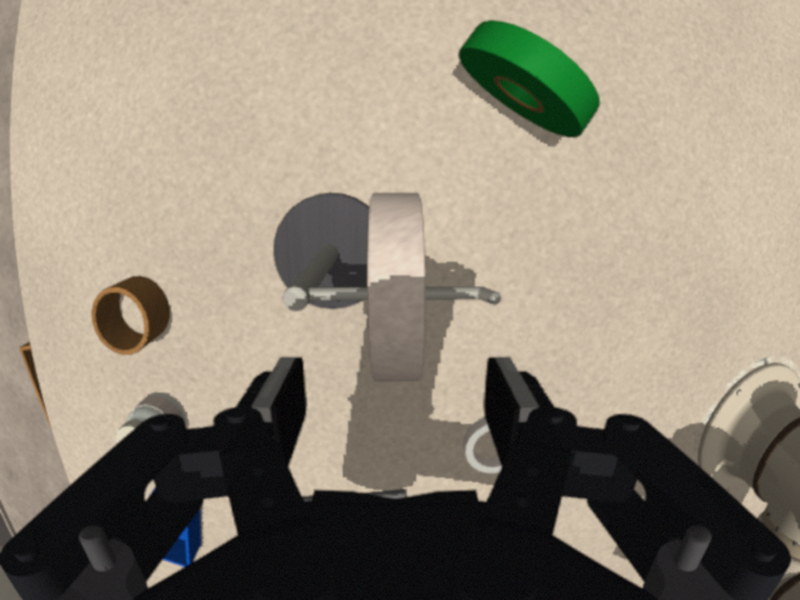

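Run:
```python
from h import *
d=load('w_roll'); f=lambda p:np.round(p,1)
P=lambda u,v,z:onz(d,u/1.25,v/1.25,z)
print('top edges',f(P(370,295,204)),f(P(425,295,204)))
print('ends',f(P(396,193,150)),f(P(397,380,150)))
print('post',f(P(295,298,172)),'barend',f(P(494,297,176)))
# tie-breaker: project post/spindle into scene
s=load('scene');t=load('top')
for n,p in dict(screwT=[525.5,133,108],screwW=[525.5,136.5,108],spT=[502.5,293,150],spW=[502,295,150],postT=[570.5,-220.5,172],barT=[449,-224,176]).items(): print(n,proj(s,np.array(p,float)).round(1),proj(t,np.array(p,float)).round(1))
```

```text
top edges [ 523.7 -231.5  204. ] [ 495.6 -232.4  204. ]
ends [ 511.8 -280.9  150. ] [ 506.9 -158.1  150. ]
post [ 569.5 -219.4  172. ] barend [ 453.  -224.9  176. ]
screwT [402.9 239.3] [255.8 261.3]
screwW [404.6 239.5] [254.1 261.3]
spT [486.3 228.2] [172.3 271.6]
spW [487.4 228.2] [171.3 271.8]
postT [229.8 208.9] [430.5 234.5]
barT [246.4 169.8] [435.1 296.9]
```

apply_moves(fingers=[0.3,0.3,0.3,0.3,0.3,1,1,1,1,1], dp=[[-0.2,0.4,-4],[-0.2,0.4,-8],[-0.2,0.4,-11.6],[-0.2,0.4,-11.6],[-0.2,0.4,-11.6],[-0.2,0.4,-11.6],[-0.2,0.4,-11.6],[-0.2,0.4,-11.6],[-0.2,0.4,-11.6],[-0.2,0.4,-11.6]], yaw=[0,0,0,0,0,0,0,0,0,0])

```text
clock: 3.25
position: [510.5, -221.1, 349.6]
ee_rot: [0.719, -0.695, 0.001, -0.0]
contact_force: [-1.4, 2.8, 7.0]
gripper_width: 28.9
```

apply_moves(fingers=[1,1,1,1,1,1], dp=[[0,0,0],[0,0,0.5],[0,0,1],[0,0,1.5],[0,0,2],[0,0,2]], yaw=[0,0,0,0,0,0])

```text
clock: 3.85
position: [510.6, -221.2, 370.5]
ee_rot: [0.719, -0.695, 0.002, -0.001]
contact_force: [0.6, -0.8, -1.8]
gripper_width: 29.2
```

Run:
```python
from h import *
a,b=grab('scene')['color'],grab('wrist')['color']
s=read_state();print(s['position'],s['contact_force'],s['gripper_width'])
o=np.hstack([cv2.resize(a[130:290,150:310],(400,400)),cv2.resize(b,(400,300))[:,:].copy() if 0 else cv2.resize(b[80:480,120:520],(400,400))])
cv2.imwrite('pics/c3.png',np.clip(o*1.4,0,255).astype(np.uint8))
```

```text
[ 510.39624874 -221.09062256  369.65096574] [-0.19249959  0.35466673 -2.02791067] 29.24285562749614
```

View pics/c3.png

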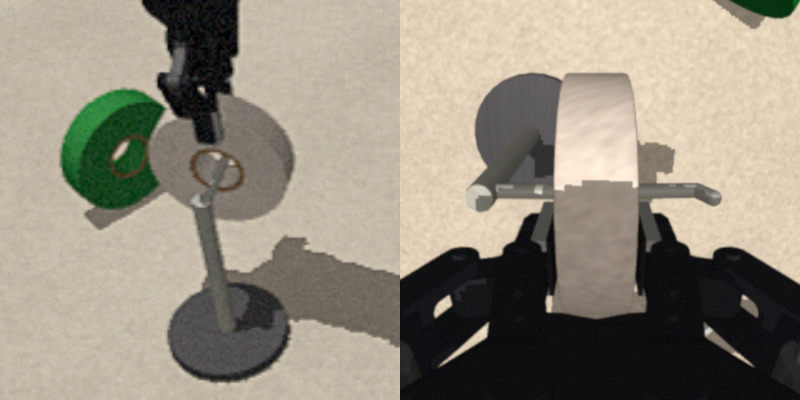

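The lift is clean: the roll is between the pads and the bar is free inside the hole. Now I draw it off.

apply_moves(fingers=[1,1,1,1,1,1,1,1,1,1], dp=[[-1,-0.03,0],[-2,-0.07,0],[-3.3,-0.1,0],[-4.6,-0.16,0],[-6,-0.2,0],[-7.4,-0.26,0],[-8.8,-0.3,0],[-9.8,-0.35,0],[-9.8,-0.35,0],[-9.8,-0.35,0]], yaw=[0,0,0,0,0,0,0,0,0,0])

```text
clock: 4.95
position: [412.5, -224.7, 370.0]
ee_rot: [0.719, -0.695, 0.002, -0.001]
contact_force: [0.5, 0.8, -2.3]
gripper_width: 29.0
```

apply_moves(fingers=[1,1,1,1,1,1,1,1,1,1], dp=[[0,1,1.5],[0,3,3],[0.5,7,3],[1,11,3],[1.5,15,3],[2,19,3],[2.5,23,3],[3,27,3],[3.5,31,3],[4,35,3]], yaw=[0,0,1,2,3,4,5,6,7,7])

```text
clock: 5.95
position: [452.9, 127.6, 400.1]
ee_rot: [0.761, -0.649, 0.002, -0.001]
contact_force: [1.0, 0.9, -2.5]
gripper_width: 29.1
```

apply_moves(fingers=[1,1,1,1,1,1,1,1], dp=[[0.3,4,0],[0.6,8,0],[0.9,12,0],[1.2,15,0],[1.3,16.5,-1],[1.3,16.5,-2.5],[1.3,16.5,-2.5],[1.3,16.5,-2.5]], yaw=[0,0,0,0,0,0,0,0])

```text
clock: 6.75
position: [466.1, 292.4, 374.6]
ee_rot: [0.761, -0.649, 0.002, -0.0]
contact_force: [-0.5, -0.2, -0.9]
gripper_width: 29.0
```

Run:
```python
from h import *
t,a,b=grab('top'),grab('scene'),grab('wrist')
s=b['s'];print(s['position'],s['contact_force'],s['gripper_width'],np.degrees(R.from_quat(s['ee_rot']).as_euler('xyz')))
o=np.hstack([cv2.resize(a['color'][180:300,440:560],(400,400),interpolation=2),cv2.resize(t['color'][190:310,110:230],(400,400),interpolation=2)])
cv2.imwrite('pics/c4.png',np.clip(o*1.4,0,255).astype(np.uint8))
cv2.imwrite('pics/c4w.png',np.clip(b['color']*1.4,0,255).astype(np.uint8))
```

```text
[466.19830921 292.26290911 375.77360884] [ 0.71504706  0.5113848  -1.75348362] 29.11109648329553 [-1.79704123e+02 -3.36926962e-02 -8.09684921e+01]
```

View pics/c4.png

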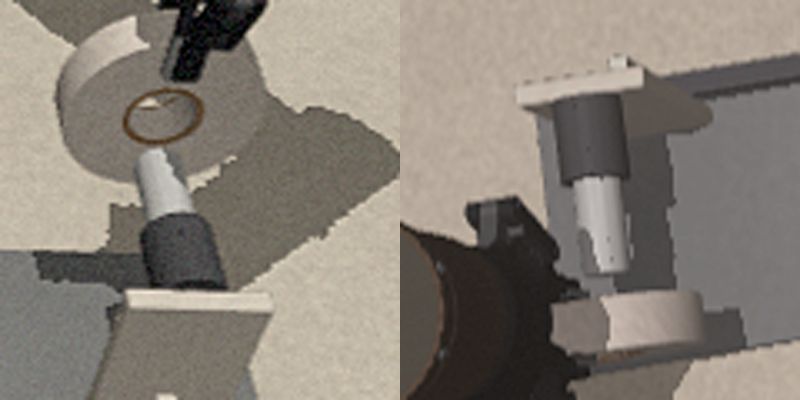

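View pics/c4w.png

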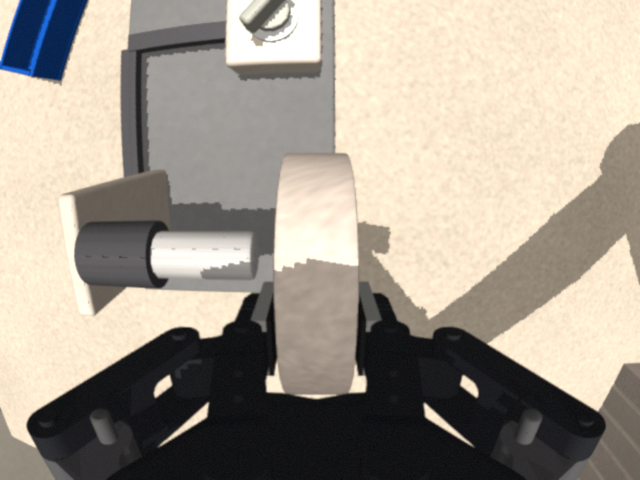

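Run:
```python
from h import *
w,s,t=load('wrist'),load('scene'),load('top'); f=lambda p:np.round(p,1)
print('sp wrist: shoulder',f(onz(w,152,254,150)),'free',f(onz(w,255,255,150)))
# silhouette ends: tangent rays in plane of roll: bisect = direction to centre
for z in(160,165,170,175):
  print('roll wrist', z, f(onz(w,316,153,z)),f(onz(w,316,394,z)))
r1,r2=ray(w,316,153),ray(w,316,394); k=r1[1]+r2[1];k/=np.linalg.norm(k); h=np.arccos(r1[1]@r2[1])/2
print('bisector centre',f(r1[0]+k*60/np.sin(h)), np.degrees(h)*2)
r=ray(s,488.9,215.1); 
p0=np.array(w['s']['position']); c=p0+[14.8,2.4,-205.5]
print('pred hole centre proj scene',proj(s,c))
# ray at plane x (face)
o,k=r; q=o+k*((c[0]-o[0])/k[0]); print('hole face centre from scene',f(q))
print('sp scene free',[f(onz(s,440+u*.3,180+v*.3,164)) for u,v in[(137,150),(175,152)]])
# top: roll right end and spindle
print('top roll right',f(onz(t,110+703*.3,190+320*.3,168)))
print('top sp',[f(onz(t,110+u*.3,190+v*.3,150)) for u,v in[(574,180),(621,178),(583,270),(629,268)]])
```

```text
sp wrist: shoulder [563.5 304.5 150. ] free [501.1 294.5 150. ]
roll wrist 160 [476.3 233.6 160. ] [453.5 376.9 160. ]
roll wrist 165 [476.3 233.4 165. ] [454.1 372.9 165. ]
roll wrist 170 [476.3 233.1 170. ] [454.7 368.8 170. ]
roll wrist 175 [476.4 232.9 175. ] [455.3 364.7 175. ]
bisector centre [466.9 292.5 169.3] 37.15416195454674
pred hole centre proj scene [489.40752866 213.71217963]
hole face centre from scene [481.  294.6 166.4]
sp scene free [array([510. , 279.4, 164. ]), array([507.4, 301.4, 164. ])]
top roll right [471.4  -5.  168. ]
top sp [array([556.5,  73. , 150. ]), array([557.5,  44.6, 150. ]), array([502.2,  67.2, 150. ]), array([503.2,  39.7, 150. ])]
```

Roll centre is (466.9,292.5,169.3) by wrist bisector, against a dead-reckoned (466,292,170). The spindle axis extrapolates to y≈289–290 there. I'll align and slide on, watching force.

apply_moves(fingers=[1,1,1,1,1,1,1,1,1,1], dp=[[0,-0.25,-0.8],[0,-0.25,-1.7],[0,-0.25,-1.9],[0,-0.25,-1.9],[0.8,-0.12,-1.9],[1.6,0.01,-1.9],[2.4,0.13,-1.9],[3.2,0.26,-1.9],[3.9,0.37,-1.9],[3.9,0.37,-1.9]], yaw=[0,0,0,0,0,0,0,0,0,0])

```text
clock: 7.9
position: [506.2, 296.1, 356.7]
ee_rot: [0.76, -0.65, 0.002, -0.002]
contact_force: [-0.2, 0.2, -2.2]
gripper_width: 29.3
```

apply_moves(fingers=[1,1,1,1,1,1], dp=[[0.7,0.11,0],[1.4,0.22,0],[2.1,0.33,0],[2.7,0.43,0],[3,0.48,0],[3,0.48,0]], yaw=[0,0,0,0,0,0])

```text
clock: 8.5
position: [536.6, 300.9, 356.5]
ee_rot: [0.76, -0.65, 0.002, -0.002]
contact_force: [0.1, 0.7, -2.4]
gripper_width: 29.2
```

apply_moves(fingers=[1,1,1,1], dp=[[0.2,0.03,0],[0.4,0.06,0],[0.6,0.09,0],[0.6,0.09,0]], yaw=[0,0,0,0])

```text
clock: 8.9
position: [542.7, 301.9, 356.5]
ee_rot: [0.76, -0.65, 0.002, -0.002]
contact_force: [0.5, 0.2, -3.0]
gripper_width: 28.9
```

Still free. I'll step on until it touches the shoulder.

apply_moves(fingers=[1,1,1], dp=[[0.1,0.02,0],[0.2,0.03,0],[0.2,0.03,0]], yaw=[0,0,0])

```text
clock: 9.2
position: [544.0, 302.0, 356.2]
ee_rot: [0.76, -0.65, 0.001, -0.001]
contact_force: [-1.1, -0.8, -3.5]
gripper_width: 28.8
```

apply_moves(fingers=[1,1,1], dp=[[0.1,0.02,0],[0.2,0.03,0],[0.2,0.03,0]], yaw=[0,0,0])

```text
clock: 9.5
position: [546.4, 302.3, 355.9]
ee_rot: [0.76, -0.65, 0.002, -0.001]
contact_force: [-0.4, 0.3, -2.9]
gripper_width: 29.5
```

apply_moves(fingers=[1,1,1], dp=[[0.1,0.02,0],[0.2,0.03,0],[0.2,0.03,0]], yaw=[0,0,0])

```text
clock: 9.8
position: [548.7, 302.6, 355.9]
ee_rot: [0.76, -0.65, 0.002, -0.001]
contact_force: [0.4, 0.5, -4.7]
gripper_width: 28.8
```

apply_moves(fingers=[1,1,1], dp=[[0.1,0.02,0],[0.2,0.03,0],[0.2,0.03,0]], yaw=[0,0,0])

```text
clock: 10.1
position: [550.8, 302.9, 355.9]
ee_rot: [0.76, -0.65, 0.002, -0.001]
contact_force: [-1.1, 0.3, -3.2]
gripper_width: 29.0
```

apply_moves(fingers=[1,1,1,1], dp=[[0,0,-0.15],[0,0,-0.3],[0.15,0.02,-0.3],[0.15,0.02,-0.3]], yaw=[0,0,0,0])

```text
clock: 10.5
position: [551.5, 303.1, 355.7]
ee_rot: [0.76, -0.65, 0.002, -0.001]
contact_force: [-7.0, -1.4, 8.7]
gripper_width: 29.2
```

Run:
```python
from h import *
t,a,b=grab('top'),grab('scene'),grab('wrist')
s=b['s'];print(s['position'],s['contact_force'],s['wrist_torque'])
o=np.hstack([cv2.resize(a['color'][190:290,450:550],(400,400),interpolation=2),cv2.resize(b['color'][150:350,100:300],(400,400),interpolation=2)])
cv2.imwrite('pics/c5.png',np.clip(o*1.4,0,255).astype(np.uint8))
```

```text
[551.4926605  303.0589611  355.65681812] [-8.05603858 -1.11605325  9.49143954] [-0.42129883  2.27007515 -0.00377888]
```

View pics/c5.png

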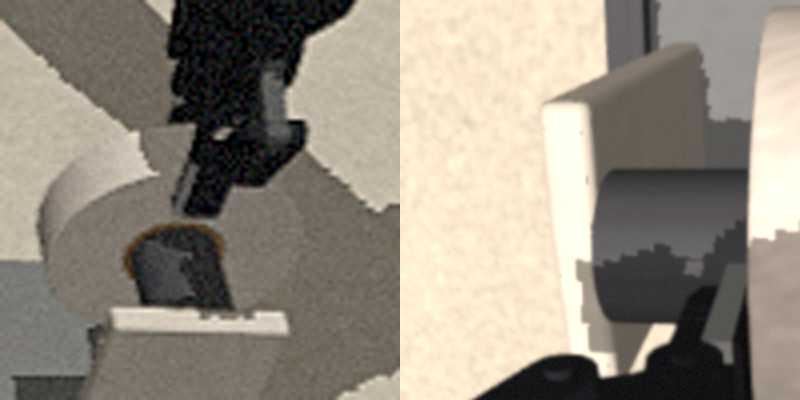

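The force rose to -8 N in x and +9.5 N in z, and it will not go down. The hole (40) was centred too well and seems to have started over the shoulder (40). I'll draw back, lower, then push again off-centre.

apply_moves(fingers=[1,1,1,1,1], dp=[[-0.3,-0.05,0.05],[-0.6,-0.1,0.05],[-0.9,-0.14,0.05],[-1.2,-0.19,0.05],[-1.2,-0.19,0.05]], yaw=[0,0,0,0,0])

```text
clock: 11.15
position: [539.1, 301.2, 356.4]
ee_rot: [0.76, -0.649, 0.002, -0.001]
contact_force: [-0.3, 0.3, -2.3]
gripper_width: 28.7
```

apply_moves(fingers=[1,1,1,1], dp=[[0,0,-0.1],[0,0,-0.2],[0,0,-0.3],[0,0,-0.3]], yaw=[0,0,0,0])

```text
clock: 11.55
position: [539.1, 301.2, 353.1]
ee_rot: [0.76, -0.649, 0.002, -0.001]
contact_force: [0.4, 0.5, -2.1]
gripper_width: 28.6
```

Confirmed: it goes down freely here. Now I push forward with the roll about 3 mm below the axis.

apply_moves(fingers=[1,1,1,1], dp=[[0.15,0.02,0],[0.3,0.05,0],[0.45,0.07,0],[0.45,0.07,0]], yaw=[0,0,0,0])

```text
clock: 11.95
position: [543.4, 301.9, 353.0]
ee_rot: [0.76, -0.649, 0.001, -0.0]
contact_force: [-2.7, 0.6, -1.2]
gripper_width: 28.9
```

apply_moves(fingers=[1,1,1], dp=[[0.1,0.02,0],[0.2,0.03,0],[0.2,0.03,0]], yaw=[0,0,0])

```text
clock: 12.25
position: [544.2, 302.1, 353.0]
ee_rot: [0.76, -0.649, 0.0, 0.001]
contact_force: [-8.3, 0.9, 2.3]
gripper_width: 29.2
```

It touches the shoulder at x≈544, matching the estimate. Next I lower onto the spindle with a light push kept on.

apply_moves(fingers=[1,1,1,1,1], dp=[[0.05,0.01,-0.1],[0.05,0.01,-0.2],[0.05,0.01,-0.3],[0.05,0.01,-0.35],[0.05,0.01,-0.35]], yaw=[0,0,0,0,0])

```text
clock: 12.75
position: [544.4, 302.0, 349.8]
ee_rot: [0.76, -0.649, 0.0, 0.002]
contact_force: [-5.7, -0.7, 2.0]
gripper_width: 29.1
```

apply_moves(fingers=[1,1,1], dp=[[0.05,0.01,-0.1],[0.05,0.01,-0.1],[0.05,0.01,-0.1]], yaw=[0,0,0])

```text
clock: 13.05
position: [544.5, 302.0, 349.8]
ee_rot: [0.761, -0.649, -0.0, 0.002]
contact_force: [-6.4, -0.7, 4.8]
gripper_width: 28.8
```

It now rests on the spindle: z is blocked and Fz is positive. I open and retreat straight up.

apply_moves(fingers=[0.75,0.6,0.45,0.4,0.4,0.4], dp=[[0,0,0],[0,0,0],[0,0,0],[0,0,0],[0,0,0],[0,0,0]], yaw=[0,0,0,0,0,0])

```text
clock: 13.65
position: [544.7, 302.1, 349.9]
ee_rot: [0.761, -0.649, 0.0, 0.002]
contact_force: [-0.0, 0.4, -0.6]
gripper_width: 51.3
```

apply_moves(fingers=[0.4,0.4,0.4,0.4,0.4,0.4], dp=[[0,0,1],[0,0,3],[0,0,6],[-1,-4,9],[-3,-8,9],[-3,-8,9]], yaw=[0,0,0,0,0,0])

```text
clock: 14.25
position: [512.7, 218.4, 442.4]
ee_rot: [0.76, -0.65, 0.0, 0.001]
contact_force: [1.0, -0.3, 0.2]
gripper_width: 51.2
```

Run:
```python
from h import *
t,a,b=grab('top'),grab('scene'),grab('wrist')
s=b['s'];print(s['position'],s['contact_force'],s['gripper_width'],np.degrees(R.from_quat(s['ee_rot']).as_euler('xyz')[2]))
np.save('pics/w_hung.npy',b,allow_pickle=True)
cv2.imwrite('pics/c6.png',np.clip(np.hstack([cv2.resize(a['color'][180:300,420:540],(300,300),interpolation=2),cv2.resize(b['color'],(500,375))[0:300]])*1.4,0,255).astype(np.uint8))
```

```text
[514.35895211 221.22848789 441.32108708] [-0.50382864  0.63305132 -0.8788707 ] 51.25380908260278 -81.03326050959737
```

View pics/c6.png

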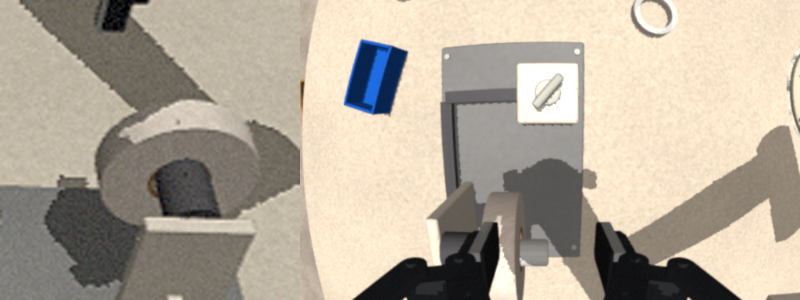

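The roll hangs square against the shoulder and is released. Next is the screw: I go above it, turned to the wing's direction (-124°).

apply_moves(fingers=[0.4,0.4,0.4,0.4,0.4,0.4,0.4], dp=[[1.1,-8.6,-4],[1.1,-8.6,-4],[1.1,-8.6,-4],[1.1,-8.6,-4],[1.1,-8.6,-4],[1.1,-8.6,-4],[1.1,-8.6,-4]], yaw=[-8,-16,-24,-32,-40,-44,-44])

```text
clock: 15.1
position: [526.5, 137.0, 400.2]
ee_rot: [-0.462, 0.887, 0.0, -0.001]
contact_force: [0.9, -0.3, -0.1]
gripper_width: 51.4
```

Run:
```python
from h import *
b=grab('wrist'); s=b['s'];print(s['position'],s['joints'][5],np.degrees(R.from_quat(s['ee_rot']).as_euler('xyz')[2]))
np.save('pics/w_scr.npy',b,allow_pickle=True)
cv2.imwrite('pics/c7.png',np.clip(cv2.resize(b['color'][60:360,120:520],(800,600),interpolation=2)*1.2,0,255).astype(np.uint8))
```

```text
[526.50855431 137.00347072 400.2394895 ] -1.1623136441775148 -124.93984491954308
```

View pics/c7.png

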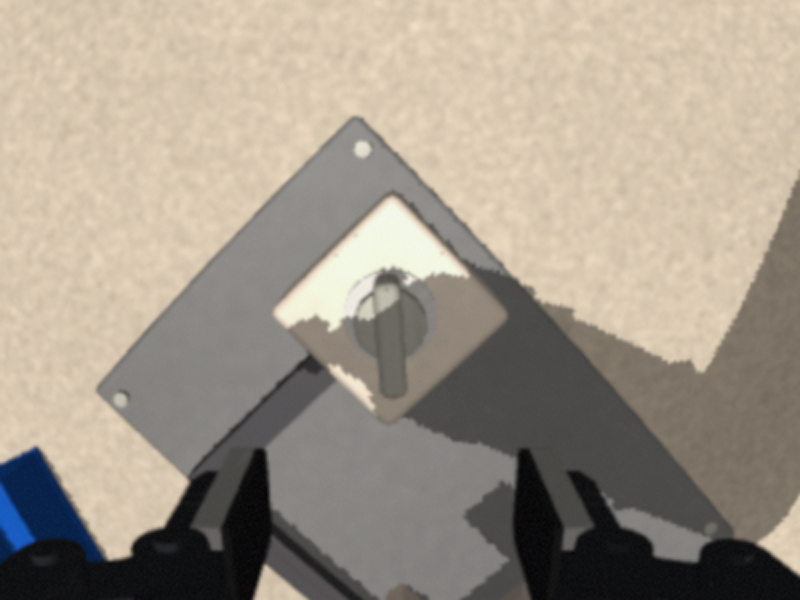

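Run:
```python
from h import *
d=load('w_scr'); f=lambda p:np.round(p,1)
P=lambda u,v,z:onz(d,u/2+120,v/2+60,z)
a,b=P(387,283,108),P(394,396,108); print('wing',f(a),f(b),f((a+b)/2),np.linalg.norm(a-b),np.degrees(np.arctan2(*(a-b)[1::-1])))
q=[P(*p,60) for p in[(393,193),(508,316),(388,424),(273,314)]]; print('block',f(np.mean(q,0)))
```

```text
wing [514.4 118.1 108. ] [536.6 154.3 108. ] [525.5 136.2 108. ] 42.49017542845415 -121.50962282126426
block [525.7 136.4  60. ]
```

apply_moves(fingers=[0.4,0.4,0.4,0.4,0.4,0.4], dp=[[-0.1,-0.15,-4],[-0.1,-0.15,-8],[-0.1,-0.15,-12],[-0.1,-0.15,-14.2],[-0.1,-0.15,-14.2],[-0.1,-0.15,-14.2]], yaw=[3,3,3,3,3,3])

```text
clock: 15.75
position: [526.1, 136.0, 258.6]
ee_rot: [-0.487, 0.874, -0.0, -0.001]
contact_force: [0.5, -0.1, 0.9]
gripper_width: 51.5
```

apply_moves(fingers=[1,1,1,1,1,1], dp=[[0,0,0],[0,0,0],[0,0,0],[0,0,0],[0,0,0],[0,0,0]], yaw=[0,0,0,0,0,0])

```text
clock: 16.35
position: [526.5, 136.3, 260.1]
ee_rot: [-0.487, 0.874, -0.0, 0.0]
contact_force: [-2.2, 0.3, 6.0]
gripper_width: 9.0
```

Run:
```python
from h import *
s=read_state();print(s['position'],s['contact_force'],s['wrist_torque'],s['gripper_width'],np.degrees(R.from_quat(s['ee_rot']).as_euler('xyz')))
```

```text
[526.47915558 136.26096889 260.12161922] [-2.17424212  0.3322309   6.03584051] [ 0.09995487  0.37476198 -0.03140947] 9.000689929586196 [-1.79957315e+02 -2.00725866e-02 -1.21738967e+02]
```

Gripped (9 mm). Now turning clockwise (negative yaw).

apply_moves(fingers=[1,1,1,1,1,1,1], dp=[[0,0,0],[0,0,0],[0,0,0],[0,0,0],[0,0,0],[0,0,0],[0,0,0]], yaw=[-5,-10,-15,-20,-25,-30,-30])

```text
clock: 17.05
position: [526.4, 136.3, 260.2]
ee_rot: [-0.244, 0.97, -0.0, 0.0]
contact_force: [-0.5, 1.2, 0.1]
gripper_width: 8.7
```

```bash
cat > st.py <<'E'
from h import *
s=read_state();print(s['position'].round(1),s['contact_force'].round(1),s['wrist_torque'].round(3),s['gripper_width'],np.degrees(R.from_quat(s['ee_rot']).as_euler('xyz')).round(2),np.degrees(s['joints'][5]))
E
python3 st.py
```

```text
[526.4 136.3 260.2] [-0.5  1.2  0.1] [ 0.245  0.076 -0.103] 8.660606840108702 [-1.7998e+02  1.0000e-02 -1.5175e+02] -93.38593211669115
```

apply_moves(fingers=[1,1,1,1], dp=[[0,0,0],[0,0,0],[0,0,0],[0,0,0]], yaw=[-3,-6,-9,-9])

```text
clock: 17.45
position: [526.4, 136.3, 260.2]
ee_rot: [-0.168, 0.986, -0.0, 0.0]
contact_force: [-0.2, 0.3, -0.1]
gripper_width: 8.6
```

```bash
python3 st.py
```

```text
[526.4 136.3 260.2] [-0.2  0.3 -0.1] [ 0.176  0.054 -0.098] 8.622398897522627 [-1.7999e+02  1.0000e-02 -1.6066e+02] -102.2943785625984
```

apply_moves(fingers=[1,1,1,1], dp=[[0,0,0],[0,0,0],[0,0,0],[0,0,0]], yaw=[-3,-6,-6,-6])

```text
clock: 17.85
position: [526.3, 136.5, 260.3]
ee_rot: [-0.119, 0.993, -0.001, 0.0]
contact_force: [-0.5, 0.9, -0.6]
gripper_width: 8.4
```

```bash
python3 st.py
```

```text
[526.3 136.5 260.3] [-0.5  0.9 -0.6] [0.071 0.062 1.351] 8.438553146400322 [-179.94    0.   -166.32] -108.02527056199253
```

apply_moves(fingers=[1,1,1], dp=[[0,0,0],[0,0,0],[0,0,0]], yaw=[-1.5,-1.5,-1.5])

```text
clock: 18.15
position: [526.3, 136.6, 260.3]
ee_rot: [-0.107, 0.994, -0.001, 0.0]
contact_force: [-1.0, 0.3, -1.3]
gripper_width: 8.6
```

```bash
python3 st.py
```

```text
[526.3 136.6 260.3] [-1.   0.3 -1.3] [0.08  0.101 1.78 ] 8.55319930785261 [-179.92    0.   -167.71] -109.43807089006691
```

apply_moves(fingers=[1,1,1], dp=[[0,0,0],[0,0,0],[0,0,0]], yaw=[2,2,2])

```text
clock: 18.45
position: [526.3, 136.5, 260.2]
ee_rot: [-0.124, 0.992, -0.001, 0.0]
contact_force: [-0.2, 0.6, -1.4]
gripper_width: 8.5
```

```bash
python3 st.py
```

```text
[526.3 136.5 260.2] [-0.2  0.6 -1.4] [0.167 0.106 1.248] 8.452447091964498 [-179.93   -0.   -165.78] -107.49037279021108
```

The stop shows an elastic rise of about 0.28 N m/deg. Extrapolating to zero torque puts the seat at tool yaw ≈ -161.0°, a turn of 0.69 rad, which is inside the given range. Backing off 90° takes me to -70.8°.

apply_moves(fingers=[1,1,1,1,1,1,1,1,1,1], dp=[[0,0,0],[0,0,0],[0,0,0],[0,0,0],[0,0,0],[0,0,0],[0,0,0],[0,0,0],[0,0,0],[0,0,0]], yaw=[5,10,16,22,28,34,40,46,50,50])

```text
clock: 19.45
position: [526.4, 136.1, 260.2]
ee_rot: [-0.529, 0.848, -0.0, 0.001]
contact_force: [0.2, -1.7, 0.1]
gripper_width: 8.7
```

```bash
python3 st.py
```

```text
[526.4 136.1 260.2] [ 0.2 -1.7  0.1] [-0.215 -0.176  0.055] 8.70204396231376 [-1.7996e+02  4.0000e-02 -1.1609e+02] -57.692171636535676
```

apply_moves(fingers=[1,1,1,1,1,1,1,1,1,1], dp=[[0,0,0],[0,0,0],[0,0,0],[0,0,0],[0,0,0],[0,0,0],[0,0,0],[0,0,0],[0,0,0],[0,0,0]], yaw=[6,12,18,24,30,36,42,45,45.1,45.1])

```text
clock: 20.45
position: [526.6, 135.9, 260.2]
ee_rot: [0.813, -0.582, 0.0, -0.001]
contact_force: [1.1, -1.5, -0.8]
gripper_width: 8.6
```

```bash
python3 st.py
python3 - <<'E'
from h import *
t,a,b=grab('top'),grab('scene'),grab('wrist')
cv2.imwrite('pics/c8.png',np.clip(np.hstack([cv2.resize(a['color'][120:400,150:550],(400,280)),cv2.resize(b['color'],(400,280))])*1.4,0,255).astype(np.uint8))
E
```

```text
[526.6 135.9 260.2] [ 1.1 -1.5 -0.8] [-0.399 -0.585  0.018] 8.596224005942602 [-1.7992e+02  5.0000e-02 -7.1210e+01] -12.72986924619032
```

View pics/c8.png

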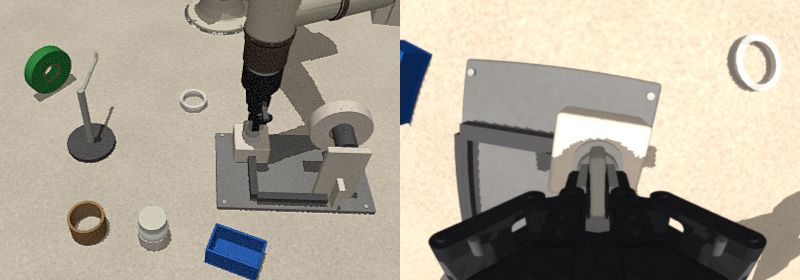

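The picture shows the roll on the spindle, the hook empty, the bystanders in place, and the wing in line between the fingers at tool yaw -71.2°, which is 89.8° back from the seat. I'm handing in.

```bash
python3 -c "
from bench import *
print(job_done())"
```

```text
the job is handed in; nothing more can be done
None
```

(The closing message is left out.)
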